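# Stroke the long bench slide end to end

## Task

Check the longer of the two watchmaker's bench slides for sticky spots: by its upright post, run the carriage all the way to the end with the round knob, then back through its full travel to the plain end without a knob, and let go of it there. Leave the carriage of the shorter slide where it is.

Things in the scene. Friction and masses are not known exactly. Their poses are not given: they have to be found in the camera images.
- long_slide: The longer bench slide, fixed to the bench at any heading: dark steel base plate 220 x 56 x 10 mm, two guide rods, aluminium end blocks 36 mm high. Origin: centre of its underside, on the bench. Its +x axis runs along the rods to the end with the round dark knob (32 mm diameter, lying along x, reaching 32 mm beyond the plate, top at 37 mm; never turned); -x is the plain end. z up.
- long_slide_carriage (a joint): Position in m of the longer slide's carriage along the slide's +x axis: 0 against the plain end block, 0.14 against the end block with the knob. It starts somewhere in between. It needs about 2 N to move, has no spring and stays where it is left.
- long_slide_grip (a point): Grip point on the longer slide's carriage: on the axis of its upright round steel post (18 mm diameter, 40 mm tall, top 82 mm above the bench), 67 mm above the bench. The post stands mid-carriage (aluminium block 50 x 48 mm, top at 42 mm). In the slide's frame it is at y = 0, x = joint value - 0.07 m. Nothing else on the slide is higher than 38 mm.
- short_slide_grip (a point): The same point, 67 mm above the bench, on the equal post of the shorter slide's carriage. That slide is of the same make, with the same carriage and end knob, but its base plate is only 130 mm long. This carriage must stay where it is (10 mm at most).

How it is judged:
By the outcome, as a careful person would: the job done as asked, in the order asked, and still so for the second after the job is handed in, with the robot touching nothing.
It also fails if it takes over 35 s, if anything falls off the work surface, if the arm or the gripper's body presses on something with over 40 N, if the wrist force passes 120 N, or if a joint passes its speed limit or range.

## Robot

A 6-joint arm with a two-finger parallel gripper is mounted at the origin on the work surface. World frame = base frame: x ahead of the robot, y to its left, z up, the work surface at z = 0. Lengths are in m, angles in rad, forces in N, time in s.
With the tool pointing down it reaches from about 0.275 to 0.725 m from the base axis. Payload 5.6 kg.
Tool frame: the origin (TCP) lies where the fingers leave the gripper's body, on its centre line; the fingertips stand 73 mm ahead of it and the grasp point (between the pads) lies 54 mm ahead of it; z points along the fingers, y is the direction in which the jaws open and shut (so a half turn about z gives the same grasp; the last joint's range is limited). The gripper opens to 85 mm and grips with 20 to 120 N. Pads are 22 mm wide; open, the fingers measure 114 mm over their backs; the gripper's body (76 mm by 85 mm) begins 54 mm behind the grasp point. The pads swing forward as they close: fully open they stand 13 mm farther back than shut.
Start: joints at [-0.998, 0.255, 0.108, 0, -1.424, -0.285], TCP at [0.156, -0.527, 0.304] pointing down, gripper open.
Joint ranges: [-2.95, 2.95], [-1.21, 1.97], [-1.09, 1.5], [-2.87, 1.71], [-2.94, -0.07], [-3.05, 3.05]. Speed limits (rad/s): [2.57, 2.57, 3.14, 3.14, 3.14, 3.14].

## Interface

Orientations are given as a rotation vector (axis times angle).
In Python, from plant import robot gives the robot as it stands.
- The arm moves only by the shell command python3 -m creep 'ROWS'. ROWS is JSON, a list of rows, each a list of 5 numbers: the opening, from -1 (shut) to 1 (fully open), then the shift along the tool's x, y, z in cm, then the turn about the tool's z in degrees. In form: [[fingers, x, y, z, roll], ...]. A call has 1 to 12 rows; each row is the pose to reach, as a shift and turn from the pose measured when the call began, along the tool's axes at that moment; what a row does not reach only later rows make up. A row lasts 1/12 s, in which the tool goes at most 41.7 mm and 7.16 degrees, less where a joint would pass 70% of its speed; a pose out of reach is approached as far as the arm can. A call with a gripper value outside its range is refused whole. The fingers move at their own pace and stop on an object; the grip force is fixed at half the most. Time passes only in rows, so rows that repeat a pose let the fingers close. It gives the time, the measured TCP pose, the force and the opening at its end, in the units of the state.
- robot.get_state(): the state, without advancing time (a new reading comes with each control period).
- robot.grab_frame(name): name is "scene" or "top" or "wrist"; returns a dict with "color" (420x560x3 uint8, red, green, blue), "depth" (420x560 float32, m along the optical axis (not along the pixel's ray), 0 where there is no reading), "camera_matrix" (3x3 intrinsics, pixels), "position" and "rotation" of the camera in the world. Camera axes: x right, y down, z forward; pixel columns grow to the right and rows downward; lengths in m; the calibration is good to about 2 mm. A picture is of the moment at which its call begins.
- robot.sign_off(): hands the job in, once; it reports no verdict.
The state is a dict: "time_s": time; "joint_pos": joint angles; "joint_velocities": joint speeds; "effort": joint torques, N m; "tool_pos": TCP position; "eef_rot": TCP orientation; "contact_force": force on the tool from outside, world axes, zero at the start; "ft_torque": the same for the moment, N m; "opening": opening from 0.0 (shut) to 1.0 (fully open).
Only numpy, scipy, OpenCV 4.12 (cv2) and the standard library are available. Lean on these libraries where they do the work, as an engineer would, in place of code of your own. Each camera call takes 0.05 s, during which the arm holds its last target.

## Working session

There is one attempt and no reset: what is moved stays moved. The work goes in short steps, Python scripts to look and compute and a shell command to move; the robot and the scene stay as the last step left them, time stands still between calls to the robot, and variables do not carry over. Pictures are saved under pics/ and viewed, and the job is handed in when it is done.

```bash
mkdir -p pics; python3 - <<'E'
from plant import robot
import cv2,numpy as np
print({k:np.round(v,3).tolist() for k,v in robot.get_state().items()})
for n in("top","scene"):
    f=robot.grab_frame(n); cv2.imwrite(f"pics/{n}0.png",f["color"][:,:,::-1]); np.savez(f"{n}0.npz",**f)
    print(n,f["camera_matrix"].tolist(),f["position"],f["rotation"])
E
```

```text
{'time_s': 0.0, 'joint_pos': [-0.998, 0.256, 0.107, -0.001, -1.424, -0.285], 'joint_velocities': [-0.001, -0.0, -0.001, -0.0, 0.0, 0.001], 'effort': [-0.0, -38.663, 23.794, 5.365, -0.006, -0.0], 'tool_pos': [0.156, -0.527, 0.303], 'eef_rot': [0.45, -3.109, -0.003], 'contact_force': [0.026, 0.072, -0.638], 'ft_torque': [-0.038, -0.004, -0.057], 'opening': 1.0}
top [[422.82576935722767, 0.0, 278.4022003795822], [0.0, 422.82576935722767, 204.4663572720707], [0.0, 0.0, 1.0]] [ 0.38904028 -0.02269759  0.78398392] [-2.08326856  2.13109512 -0.17688362]
scene [[430.0934576601721, 0.0, 291.4692105211782], [0.0, 430.0934576601721, 211.57335615936248], [0.0, 0.0, 1.0]] [ 0.99842918 -0.3041589   0.60005238] [-2.09102021 -1.16952534  0.50933014]
```

View pics/top0.png

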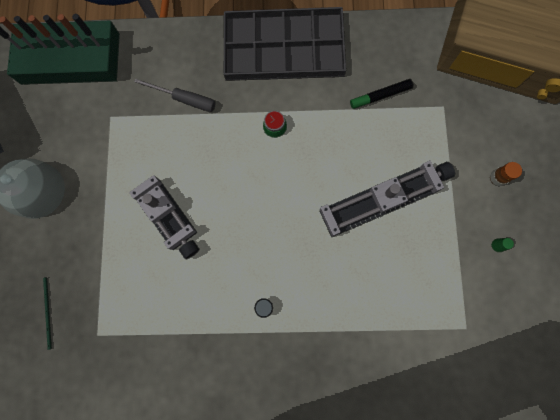

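View pics/scene0.png

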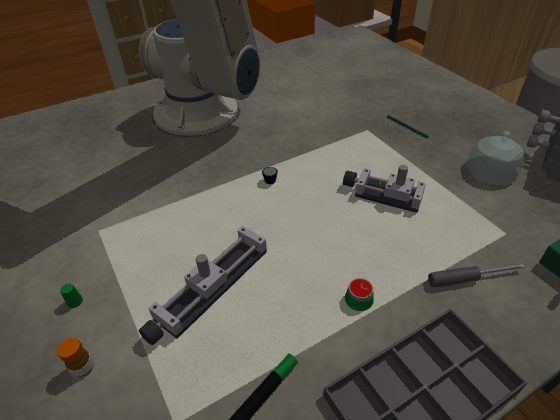

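The top view shows the long slide at right, with its knob at about (445,171), its plain end at (333,218) and its post at about (393,189). The short slide is at left, around (165,215). Next I'll measure them from depth.

```bash
cat > h.py <<'E'
import numpy as np,cv2
def cloud(f):
    R=cv2.Rodrigues(np.array(f["rotation"]))[0] if np.array(f["rotation"]).size==3 else f["rotation"]
    K=f["camera_matrix"];d=f["depth"];v,u=np.mgrid[:d.shape[0],:d.shape[1]]
    p=np.stack([(u-K[0,2])/K[0,0]*d,(v-K[1,2])/K[1,1]*d,d],-1)
    P=p@R.T+f["position"]; P[d==0]=np.nan; return P
E
python3 - <<'E'
from h import *
for n in("top","scene"):
    f=dict(np.load(n+"0.npz"));P=cloud(f);z=P[...,2]
    print(n,"board z",np.nanmedian(z[230:300,200:300]))
    q=P[(z>.012)&(z<.1)&(P[...,1]<-.05)&(P[...,1]>-.4)&(P[...,0]>.25)&(P[...,0]<.6)] 
    m=((z>.012)&(z<.1)).astype(np.uint8)
    k,l,s,c=cv2.connectedComponentsWithStats(m)
    for i in range(1,k):
        if s[i,4]<60: continue
        r=P[l==i]; t=r[r[:,2]>.076]
        w=r[(r[:,2]>.026)&(r[:,2]<.046)]
        o=[s[i].tolist(),r.mean(0).round(3),r[:,2].max().round(3)]
        if len(t)>5: o+=['post',len(t),t.mean(0).round(4), ((t.max(0)+t.min(0))/2).round(4)]
        if len(w)>30:
            rc=cv2.minAreaRect((w[:,:2]*1000).astype(np.float32)); o+=['rect',np.round(rc[0],1),np.round(rc[1],1),round(rc[2],1)]
        print(*o)
f=dict(np.load("top0.npz"))
c=f["color"][140:260,300:480,::-1]; cv2.imwrite("pics/z1.png",cv2.convertScaleAbs(cv2.resize(c,None,fx=4.4,fy=4.4,interpolation=2),alpha=1.5))
E
```

```text
top board z -0.0004002205300651651
[438, 0, 122, 103, 8360] [ 0.806 -0.418  0.079] 0.1 post 5597 [ 0.8179 -0.4221  0.0961] [ 0.8156 -0.4178  0.088 ] rect [ 797.3 -405.4] [269.3 117.8] 38.4
[224, 7, 122, 71, 2355] [ 0.872 -0.022  0.02 ] 0.028 rect [869.7 -20.6] [138.2 236.6] 0.2
[0, 21, 118, 62, 5842] [0.847 0.41  0.044] 0.1 post 352 [0.858  0.4191 0.0907] [0.8594 0.4185 0.088 ] rect [860.4 419.1] [112.5 201.8] 0.2
[134, 79, 81, 33, 649] [0.758 0.172 0.02 ] 0.028
[350, 79, 63, 29, 573] [ 0.756 -0.209  0.017] 0.022
[263, 111, 23, 24, 426] [0.697 0.001 0.028] 0.034 rect [700.1   1.3] [38.4 38.3] 83.8
[0, 158, 62, 60, 3015] [0.575 0.444 0.056] 0.099 post 107 [0.582  0.4613 0.0929] [0.5829 0.4632 0.0877] rect [576.1 448.8] [ 78.3 109.3] 65.4
[320, 161, 135, 76, 2418] [ 0.551 -0.207  0.035] 0.085 post 90 [ 0.5501 -0.2025  0.0807] [ 0.5502 -0.2029  0.0807] rect [ 551.8 -205.8] [ 56.1 252.6] 21.9
[491, 162, 31, 24, 487] [ 0.581 -0.411  0.045] 0.062 rect [ 581.6 -410. ] [30.7 21.5] 23.2
[129, 175, 71, 85, 1954] [0.523 0.203 0.037] 0.084 post 87 [0.5439 0.2199 0.0807] [0.5441 0.2207 0.0801] re
[... 1239 characters left out ...]
  0.035] 0.085 post 106 [ 0.5519 -0.2037  0.0812] [ 0.5507 -0.2034  0.0803] rect [ 551.7 -205.7] [ 57.2 252.2] 21.8
[541, 239, 19, 34, 369] [0.819 0.322 0.031] 0.047 rect [813.5 327.1] [20.8 41.2] 44.2
[429, 264, 96, 22, 854] [0.763 0.17  0.021] 0.028 rect [756.1 160.2] [79.2 10.7] 69.2
[346, 278, 28, 29, 611] [ 0.704 -0.003  0.028] 0.036 rect [700.5   0.8] [38.3 39.9] 43.9
[60, 284, 20, 21, 284] [ 0.462 -0.402  0.029] 0.041 rect [ 458.7 -403. ] [21.4 19.3] 57.8
[323, 309, 204, 111, 4069] [0.859 0.003 0.021] 0.028 rect [870.6 -21. ] [139.2 239.4] 0.0
[57, 338, 36, 37, 879] [ 0.59  -0.415  0.044] 0.063 rect [ 589.  -413.8] [20.3 32. ] 23.9
[229, 354, 69, 66, 1136] [ 0.758 -0.207  0.018] 0.023
```

View pics/z1.png

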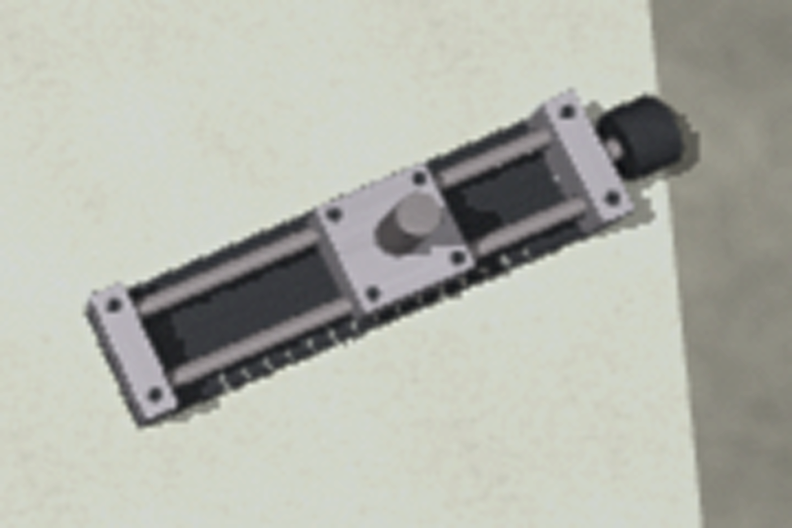

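```bash
cat >> h.py <<'E'
from scipy.spatial.transform import Rotation as Ro
AX=np.array([.372,-.928,0]);O=np.array([.5459,-.1908,0])
def delta(x,z):
    from plant import robot
    s=robot.get_state();R=Ro.from_rotvec(s["eef_rot"]).as_matrix()
    t=O+AX*x+[0,0,z]
    y=R[:,1]; a=np.degrees(np.arctan2(*(-AX)[1::-1])-np.arctan2(y[1],y[0]))
    p=s["tool_pos"]-O
    print("cm tool:",(R.T@(t-s["tool_pos"])*100).round(2),"roll",round(-a,1),"z axis",R[:,2].round(3),"now along/across/z mm",(p@AX*1000).round(1),(p@[.928,.372,0]*1000).round(1),(p[2]*1000).round(1),"F",np.round(s["contact_force"],1),"open",s["opening"],"t",s["time_s"])
E
python3 -c "
from h import *
delta(.013,.22)"
```

```text
cm tool: [-47.05  19.87   8.34] roll -5.4 z axis [-0.001  0.002 -1.   ] now along/across/z mm 167.0 -486.9 303.1 F [0.1 0.1 0.6] open 1.0006205033532005 t 0.1
```

```bash
python3 -m creep '[[1,-3,1.3,0,0],[1,-6.5,2.7,0,-1],[1,-10,4.2,0,-2],[1,-13.5,5.7,0.5,-3],[1,-17,7.2,1,-4],[1,-20.5,8.7,1.5,-5],[1,-24,10.2,2,-5.4],[1,-27.5,11.7,2.5,-5.4],[1,-31,13.1,3,-5.4],[1,-34,14.4,3.5,-5.4],[1,-37,15.6,4,-5.4],[1,-39,16.5,4,-5.4]]'
python3 -c "
from h import *
delta(.013,.22)"
```

```text
time_s: 1.1
tool_pos: [0.4845, -0.2558, 0.2616]
eef_rot: [0.598, -3.082, -0.006]
contact_force: [0.6, -1.4, -1.0]
opening: 0.998
cm tool: [-8.13  2.42  4.15] roll 0.1 z axis [-0.003  0.003 -1.   ] now along/across/z mm 37.5 -81.1 261.6 F [ 0.6 -1.4 -1. ] open 0.9980561647928858 t 1.1
```

```bash
python3 -m creep '[[1,-3,1,1,0],[1,-6,1.9,2.5,0],[1,-8,2.4,4,0],[1,-8.1,2.4,4.1,0],[1,-8.1,2.4,4.1,0]]'
python3 - <<'E'
from h import *
from plant import robot
delta(.013,.124)
f=robot.grab_frame("wrist");cv2.imwrite("pics/w1.png",f["color"][:,:,::-1])
P=cloud(f);z=P[...,2];
t=P[(z>.076)&(z<.088)];print(len(t),t.mean(0),(t.max(0)+t.min(0))/2,((t.mean(0)-O)@AX))
E
```

```text
time_s: 1.52
tool_pos: [0.5505, -0.2022, 0.2186]
eef_rot: [0.6, -3.078, -0.008]
contact_force: [-0.3, -0.8, 0.2]
opening: 0.998
cm tool: [-0.04 -0.12  9.46] roll 0.2 z axis [-0.007  0.004 -1.   ] now along/across/z mm 12.3 0.1 218.6 F [-0.3 -0.8  0.2] open 0.9975147766274781 t 1.5167
564 [ 0.54841279 -0.20318369  0.08108991] [ 0.54901838 -0.20289154  0.07982245] 0.012426826573809979
```

View pics/w1.png

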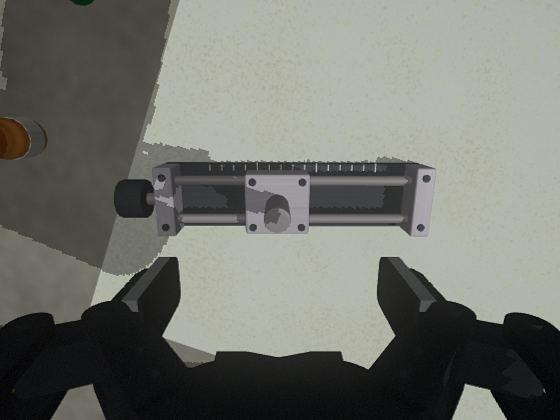

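The wrist view shows the post at (277,212), between the jaws, which are aligned with the slide. It also agrees with the top view to about 2 mm. Descending.

```bash
python3 -m creep '[[1,0,0,3,0],[1,0,-0.1,6,0],[1,0,-0.1,8.5,0],[1,0,-0.1,9.4,0],[1,0,-0.1,9.5,0],[1,0,-0.1,9.5,0]]'
python3 -c "
from h import *
delta(.013,.124)"
```

```text
time_s: 2.07
tool_pos: [0.5505, -0.2045, 0.1262]
eef_rot: [0.599, -3.081, -0.004]
contact_force: [0.5, -0.7, -0.1]
opening: 0.998
cm tool: [-0.08  0.14  0.22] roll 0.1 z axis [-0.004  0.002 -1.   ] now along/across/z mm 14.4 -0.8 126.2 F [ 0.5 -0.7 -0.1] open 0.9982927950362133 t 2.0667
```

```bash
python3 -m creep '[[0.2,0,0.1,0.2,0],[-0.2,0,0.1,0.2,0],[-0.6,0,0.1,0.2,0],[-1,0,0.1,0.2,0],[-1,0,0.1,0.2,0],[-1,0,0.1,0.2,0],[-1,0,0.1,0.2,0],[-1,0,0.1,0.2,0],[-1,0,0.1,0.2,0]]'
python3 -c "
from h import *
delta(.07,.124)"
```

```text
time_s: 2.82
tool_pos: [0.5504, -0.2036, 0.1248]
eef_rot: [0.599, -3.081, -0.004]
contact_force: [-1.5, 0.5, 5.3]
opening: 0.191
cm tool: [-0.05 -5.65  0.06] roll 0.2 z axis [-0.003  0.002 -1.   ] now along/across/z mm 13.5 -0.6 124.8 F [-1.5  0.5  5.3] open 0.19067623942881912 t 2.8167
```

```bash
python3 -m creep '[[-1,0,-0.4,0,0],[-1,0,-1,0,0],[-1,0,-1.6,0,0],[-1,0,-2.2,0,0],[-1,0,-2.8,0,0],[-1,0,-3.4,0,0],[-1,0,-4,0,0],[-1,0,-4.5,0,0],[-1,0,-4.9,0,0],[-1,0,-5.2,0,0],[-1,0,-5.2,0,0]]'
python3 -c "
from h import *
delta(.07,.124)"
```

```text
time_s: 3.73
tool_pos: [0.5703, -0.2531, 0.1248]
eef_rot: [0.598, -3.082, -0.002]
contact_force: [-1.2, -1.1, 4.1]
opening: 0.187
cm tool: [-0.06 -0.31  0.08] roll 0.1 z axis [-0.002  0.001 -1.   ] now along/across/z mm 66.9 -0.6 124.8 F [-1.2 -1.1  4.1] open 0.18710341952146003 t 3.7333
```

```bash
python3 -m creep '[[-1,0,-0.1,0,0],[-1,0,-0.2,0,0],[-1,0,-0.3,0,0],[-1,0,-0.3,0,0]]'
python3 -c "
from h import *
delta(.07,.124)"
```

```text
time_s: 4.07
tool_pos: [0.5713, -0.2556, 0.1248]
eef_rot: [0.598, -3.082, -0.003]
contact_force: [-2.4, 3.6, 5.0]
opening: 0.19
cm tool: [-0.06 -0.04  0.08] roll 0.1 z axis [-0.003  0.002 -1.   ] now along/across/z mm 69.6 -0.6 124.8 F [-2.4  3.6  5. ] open 0.18988688977823204 t 4.0667
```

```bash
python3 -m creep '[[-1,0,-0.1,0,0],[-1,0,-0.2,0,0],[-1,0,-0.2,0,0]]'
python3 -c "
from h import *
delta(.07,.124)"
```

```text
time_s: 4.32
tool_pos: [0.5714, -0.2559, 0.1248]
eef_rot: [0.598, -3.081, -0.008]
contact_force: [-4.8, 9.2, 9.0]
opening: 0.191
cm tool: [-0.06 -0.    0.08] roll 0.1 z axis [-0.004  0.004 -1.   ] now along/across/z mm 69.9 -0.6 124.8 F [-4.8  9.2  9. ] open 0.19052259716345943 t 4.3167
```

The carriage has stopped at +69.9 mm, with the axial force up to about 10 N, so it's against the stop. I'll check that by eye before going back.

```bash
python3 - <<'E'
from h import *
from plant import robot
f=robot.grab_frame("scene");cv2.imwrite("pics/s1.png",cv2.convertScaleAbs(cv2.resize(f["color"][200:360,100:300,::-1],None,fx=3.5,fy=3.5),alpha=1.5))
delta(-.07,.124)
E
```

```text
cm tool: [-0.09 13.99  0.15] roll 0.1 z axis [-0.004  0.004 -1.   ] now along/across/z mm 69.9 -0.6 124.8 F [-3.6  8.6  8.3] open 0.19015063230323112 t 4.3667
```

View pics/s1.png

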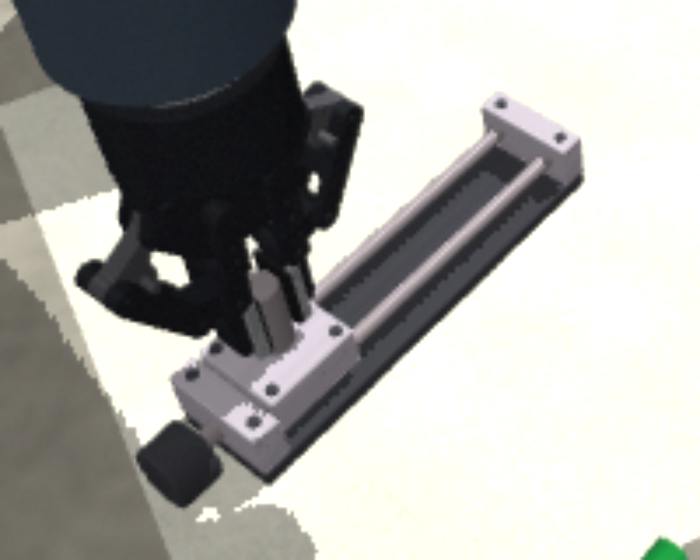

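The picture shows the carriage flush against the knob-end block, around (225,380) in this crop, with the post between the fingers. Running it back now.

```bash
python3 -m creep '[[-1,0,0.5,0,0],[-1,0,1.3,0,0],[-1,0,2.2,0,0],[-1,0,3.1,0,0],[-1,0,4,0,0],[-1,0,4.9,0,0],[-1,0,5.8,0,0],[-1,0,6.7,0,0],[-1,0,7.6,0,0],[-1,0,8.3,0,0],[-1,0,8.8,0,0],[-1,0,9,0,0]]'
python3 -c "
from h import *
delta(-.07,.124)"
```

```text
time_s: 5.37
tool_pos: [0.5374, -0.1714, 0.1249]
eef_rot: [0.599, -3.08, -0.009]
contact_force: [2.8, -0.2, -5.8]
opening: 0.193
cm tool: [-0.08  4.88  0.12] roll 0.1 z axis [-0.005  0.005 -1.   ] now along/across/z mm -21.2 -0.7 124.9 F [ 2.8 -0.2 -5.8] open 0.19262230739149333 t 5.3667
```

```bash
python3 -m creep '[[-1,0,0.5,0,0],[-1,0,1.2,0,0],[-1,0,1.9,0,0],[-1,0,2.6,0,0],[-1,0,3.3,0,0],[-1,0,3.9,0,0],[-1,0,4.3,0,0],[-1,0,4.6,0,0],[-1,0,4.8,0,0],[-1,0,4.9,0,0],[-1,0,4.9,0,0]]'
python3 -c "
from h import *
delta(-.07,.124)"
```

```text
time_s: 6.28
tool_pos: [0.5191, -0.1259, 0.1249]
eef_rot: [0.598, -3.08, -0.009]
contact_force: [5.9, 0.8, -9.0]
opening: 0.194
cm tool: [-0.07 -0.03  0.09] roll 0.1 z axis [-0.005  0.005 -1.   ] now along/across/z mm -70.2 -0.7 124.9 F [ 5.9  0.8 -9. ] open 0.1939252924618676 t 6.2833
```

```bash
python3 -m creep '[[-1,0,0.1,0,0],[-1,0,0.2,0,0],[-1,0,0.3,0,0],[-1,0,0.3,0,0]]'
python3 -c "
from h import *
delta(-.07,.124)"
```

```text
time_s: 6.62
tool_pos: [0.5189, -0.1253, 0.1249]
eef_rot: [0.599, -3.081, -0.003]
contact_force: [8.9, -12.4, -14.1]
opening: 0.189
cm tool: [-0.07 -0.08  0.09] roll 0.2 z axis [-0.003  0.001 -1.   ] now along/across/z mm -70.8 -0.7 124.9 F [  8.9 -12.4 -14.1] open 0.18857125329599983 t 6.6167
```

It stalls at -70.8 mm with about 15 N axial, so it's at the plain end stop. Next: open, lift, and check.

```bash
python3 -m creep '[[-0.5,0,0,0,0],[0,0,0,0,0],[0.5,0,0,0,0],[1,0,0,0,0],[1,0,0,0,0],[1,0,0,0,0],[1,0,0,0,0],[1,0,0,0,0]]'
python3 -c "
from h import *
delta(-.07,.22)"
```

```text
time_s: 7.28
tool_pos: [0.5189, -0.1252, 0.125]
eef_rot: [0.6, -3.081, -0.003]
contact_force: [0.2, 0.0, -0.3]
opening: 1.004
cm tool: [-0.04 -0.07 -9.5 ] roll 0.2 z axis [-0.003  0.001 -1.   ] now along/across/z mm -70.9 -0.7 125.0 F [ 0.2  0.  -0.3] open 1.0040273290325632 t 7.2833
```

```bash
python3 -m creep '[[1,0,0,-1,0],[1,0,0,-3,0],[1,0,0,-6,0],[1,0,0,-9,0],[1,2,0,-12,0],[1,5,0,-14,0],[1,8,0,-15,0],[1,11,0,-15,0],[1,13,0,-15,0],[1,14,0,-15,0],[1,14,0,-15,0],[1,14,0,-15,0]]'
python3 - <<'E'
from h import *
from plant import robot
for n in("scene","top"):
    f=robot.grab_frame(n);P=cloud(f);z=P[...,2]
    cv2.imwrite(f"pics/{n}9.png",f["color"][:,:,::-1])
    m=(z>.076)&(z<.088)
    for c in((.519,-.126),(.544,.22)):
        t=P[m&(np.hypot(P[...,0]-c[0],P[...,1]-c[1])<.03)]
        if len(t): print(n,len(t),t.mean(0).round(4),"along",((t.mean(0)-O)@AX).round(4))
delta(0,.2)
E
```

```text
time_s: 8.28
tool_pos: [0.3897, -0.178, 0.276]
eef_rot: [0.599, -3.082, -0.002]
contact_force: [0.8, -0.1, 0.2]
opening: 0.995
scene 85 [ 0.521  -0.127   0.0811] along -0.0685
scene 58 [0.5454 0.2186 0.0809] along -0.3801
top 55 [0.5447 0.2227 0.0809] along -0.3842
cm tool: [-13.95  -7.07   7.49] roll 0.2 z axis [-0.003  0.001 -1.   ] now along/across/z mm -70.0 -139.5 275.4 F [-0.2  0.1  0.2] open 0.9988658425904685 t 8.3833
```

View pics/scene9.png

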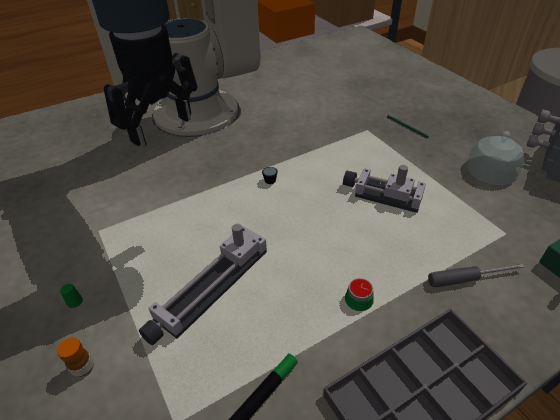

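View pics/top9.png

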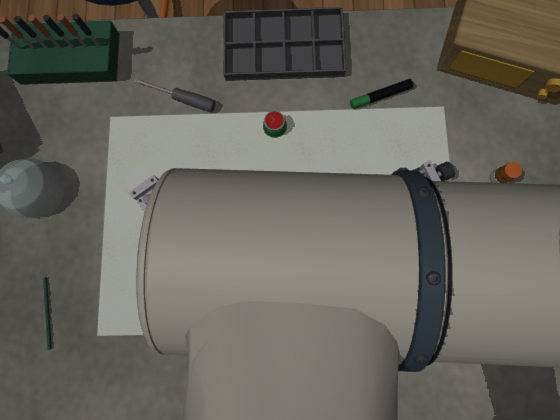

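The scene view shows the long carriage flush against its plain end block, with the post at (238,235). The short slide's post, at (402,175), hasn't moved. The top view is mostly blocked by the arm. Handing in.

```bash
python3 -c "
from plant import robot
print(robot.sign_off())"
```

```text
the job is handed in; nothing more can be done
None
```

I ran the longer slide's carriage by its post to the knob end, then back through its full travel to the plain end. I let go of it there, lifted the gripper clear and handed the job in at about 8.4 s.

- **Knob end:** the carriage stopped at +69.9 mm from the slide's centre (+70 expected), with about 10 N along the slide. The picture showed it flush against the block.
- **Plain end:** it stopped at -70.8 mm (-70 expected), with about 15 N along the slide. After release, the scene camera put the post at -68.5 mm, within the 2 mm calibration error, and the picture shows it flush against the block.
- **Sticky spots:** the carriage reached every commanded position and didn't stall except at the two ends. I read the force only at stops between moves, so a brief sticky spot could have been missed.
- **Shorter slide:** its post reads the same as before in the scene camera, to within 1 mm.
- **Top camera:** the last top view was mostly blocked by the arm, so it couldn't confirm the long slide. Only part of the short slide's post was in view, and it read about 3 mm from before.

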